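# Shut the battery bin and tighten its T-handle bolt

## Task

Lock the spare batteries away: push the tilt-out bin in the front of the white corner unit fully shut, and only then wind the T-handle bolt on its deck clockwise, half turn after half turn by taking alternate ends of the bar, until its rubber washer is firmly nipped up. Stop when it feels firm, do not overstrain it, and leave everything else where it is.

Things in the scene. Friction and masses are not known exactly. Their poses are not given: they have to be found in the camera images.
- unit: (All sizes in mm.) White corner unit, fixed: 200 deep (x), 260 wide (y). Origin under its centre on the surface, z up; the front looks to -x. Its low deck, top 100 above the surface, carries the T-handle bolt 45 in front of the centre; a raised glass shelf on two posts covers the rear half of the deck. The bin's tilt-out front fills the front face below the deck.
- shelf_edge (a point): Middle of the raised glass shelf's front lower edge (axes as the unit's): 160 above the surface, 58 behind the bolt's axis. Shelf 10 thick, as wide as the unit; two post caps at its rear corners reach 173. The rear end of the T-bar passes under it, so a gripper is free only on the unit's front (-x) side and a little past the sides.
- bin (a joint): Tilt angle of the bin front about its bottom edge, rad: 0 = shut and flush, 0.65 = fully tipped out towards the unit's -x. The hinge is stiff, stays where it is left and yields to a push of about 3 N at the upper edge.
- bin_lip (a point): Middle of the upper edge of the bin front, on its outer face: flat white panel 238 wide, 78 high, 12 thick, hinged along its bottom edge 10 above the surface (a 4 mm metal strip on it is only trim). Shut, this point is 90 above the surface, at x = -100 of the unit. Batteries lie in the bin.
- bolt: Steel T-handle bolt. Origin on its upright axis at mid-height of the round cross-bar (grip height, 38 to 42 above the deck); x along the bar, z up. Bar 12 thick, 144 long. Clockwise from above screws it down, 4 per full turn. It starts 3.6 to 5.4 rad short of its seat. Free turning takes 0.20 N m (4 N near the bar's end). Let go, it springs back a little and stays.
- bolt_end (a point): Centre of one rounded end of the cross-bar, 66 from the bolt's axis along its x; the other end is alike, opposite. Turned to the front, an end stands 17 beyond the unit's front face, above the bin: keep clear of it when pushing the bin.
- washer (a point): Centre of the underside of the bolt's rubber washer, 30 across, 32 below the bar. Where it meets the round rosette (6 high, on the deck) must be felt: the torque then climbs by some 1.3 N m per rad. Snug from 0.4 N m in all (7 N near the bar's end), firm at 0.5 to 0.7 (8 to 12 N), overstrained above 0.95 (16 N) while turning; held still, 0.2 to 0.4 less is felt.
- remote: bystander: a remote control, 160 x 42 x 18; origin under its centre. Leave it alone.
- coaster: bystander: a round bamboo coaster, 96 across, 8 high; origin under its centre. Leave it alone.
- vase: bystander: a stoneware vase, 88 across, 150 high; origin under its centre. Leave it alone.
- dish: bystander: a chrome dish, 104 across, 34 high; origin under its centre. Leave it alone.
- case: bystander: a black plastic battery case, 75 x 55 x 20; origin under its centre. Leave it alone.
- mug: bystander: a white mug, 72 across, 85 high, handle on one side; origin under its centre. Leave it alone.
- book: bystander: a closed book, 195 x 135 x 20; origin under its centre. Leave it alone.

How it is judged:
By the outcome, as a careful person would: the job done as asked, in the order asked, and still so for the second after the job is handed in, with the robot touching nothing.
It also fails if it takes over 72 s, if anything falls off the work surface, if the arm or the gripper's body presses on something with over 40 N, if the wrist force passes 120 N, or if a joint passes its speed limit or range.

## Robot

A 7-joint arm with a two-finger parallel gripper is mounted at the origin on the work surface. World frame = base frame: x ahead of the robot, y to its left, z up, the work surface at z = 0. Lengths are in m, angles in rad, forces in N, time in s.
With the tool pointing down it reaches from about 0.4 to 0.85 m from the base axis. Payload 10.4 kg.
Tool frame: the origin (TCP) lies at the very end of the fingers, on their centre line; the grasp point (between the pads) lies manip.hold_point_z behind it (manip.hold_point_z is the distance from the TCP to the grasp point, in m); z points along the fingers, x is the direction in which the jaws open and shut, and the axes are right-handed (so a half turn about z gives the same grasp; the last joint's range is limited). The gripper opens to 85 mm and grips with 20 to 120 N. Pads are 22 mm wide; open, the fingers measure 114 mm over their backs; the gripper's body (76 mm by 85 mm) begins 54 mm behind the grasp point. The pads swing forward as they close: fully open they stand 13 mm farther back than shut.
Start: joints at [-1.228, 0.332, -0.065, 1.46, 0.022, 1.35, -0.088], TCP at [0.224, 0.584, 0.231] pointing down, gripper open.
Joint ranges: [-2.6, 2.6], [-0.5, 2.12], [-1.47, 1.34], [0.16, 2.42], [-1.27, 4.41], [0.06, 2.06], [-2.6, 2.6]. Speed limits (rad/s): [2.22, 2.22, 2.79, 2.79, 3.14, 3.14, 3.14].

## Interface

Orientations are given as a unit quaternion [x, y, z, w].
In Python, from workcell import readout, camera, camera_info, manip gives the robot as it stands.
- The arm moves only by the tool play_rows, never from a script. Its argument "rows" is a list of rows, each a list of 3 entries, a list of its own where there are three numbers: the shift along the world's x, y, z in mm, then the turn, a rotation vector about the world's x, y, z in degrees, then the finger opening in mm, from 0 to 85.4. In form: [[[tx, ty, tz], [rx, ry, rz], fingers], ...]. A call has 1 to 12 rows; each row shifts and turns the commanded pose from where the row before left it; what a row does not reach is not made up. A row lasts 1/8 s, in which the tool goes at most 62.5 mm and 10.7 degrees, less where a joint would pass 70% of its speed; a pose out of reach is approached as far as the arm can. A call with a gripper value outside its range is refused whole. The fingers move at their own pace and stop on an object; "force" is the grip in N (left out, the last holds). Time passes only in rows, so rows that do not move let the fingers close. It gives the time, the measured TCP pose, the force and the opening at its end, in the units of the state.
- readout.get_obs(): the state, without advancing time (a new reading comes with each control period).
- camera(name): name is "side" or "top"; returns the picture (384x512x3 uint8, blue, green, red); there is no depth.
- camera_info(name): a dict with "fx", "fy", "cx", "cy" (pixels), "world_from_camera" (4x4, takes a point from camera to world coordinates). Camera axes: x right, y up, looking along -z (the intrinsics and any distortion apply to the point x, -y, -z); pixel columns grow to the right and rows downward; lengths in m; the calibration is good to about 2 mm. A picture is of the moment at which its call begins. camera_info takes no time and is no camera call.
- manip.hand_in(): hands the job in, once; it reports no verdict.
The state is a dict: "clock": time; "joint_pos": joint angles; "joint_velocities": joint speeds; "tau": joint torques, N m; "position": TCP position; "ee_rot": TCP orientation; "ft_force": force on the tool from outside, world axes, zero at the start; "torque": the same for the moment, N m; "grip_width": opening from 0.0 (shut) to 1.0 (fully open).
Only numpy, scipy, OpenCV 4.12 (cv2) and the standard library are available. Lean on these libraries where they do the work, as an engineer would, in place of code of your own. Each camera call takes 0.05 s, during which the arm holds its last target.

## Working session

There is one attempt and no reset: what is moved stays moved. The work goes in short steps, Python scripts to look and compute and a tool call to move; the robot and the scene stay as the last step left them, time stands still between calls to the robot, and variables do not carry over. Pictures are saved under pics/ and viewed, and the job is handed in when it is done.

Besides the shell and the picture viewer there is one more tool, called after "Call:" as name(argument=value, ...) on one line, values as JSON. play_rows: Moves the arm, as the interface text tells. Its arguments: {"type":"object","properties":{"rows":{"type":"array"},"force":{"type":"number"}},"required":["rows"]}

```bash
ls; mkdir -p pics; python3 - <<'E'
from workcell import readout, camera, camera_info, manip
import cv2
for n in ("side","top"):
    im=camera(n); cv2.imwrite(f"pics/{n}0.png",im)
    i=camera_info(n); print(n,i)
print(readout.get_obs()); print(manip.hold_point_z)
E
```

```text
pics
side {'fx': 464.3253732959221, 'fy': 464.3253732959221, 'cx': 262.1049593591333, 'cy': 195.72224950499862, 'world_from_camera': array([[ 0.97340028,  0.11108565, -0.20037932,  0.26805168],
       [-0.22888474,  0.51035909, -0.82894232, -0.93955355],
       [ 0.01018181,  0.85275646,  0.52220949,  0.78583218],
       [ 0.        ,  0.        ,  0.        ,  1.        ]])}
top {'fx': 350.39042154013737, 'fy': 350.39042154013737, 'cx': 254.97637938039563, 'cy': 190.83998145276342, 'world_from_camera': array([[-0.0067558 ,  0.98139793, -0.19186574,  0.38133194],
       [-0.99978162, -0.01042344, -0.01811275,  0.06733277],
       [-0.01977572,  0.19170148,  0.98125403,  0.91605223],
       [ 0.        ,  0.        ,  0.        ,  1.        ]])}
{'clock': 0.1, 'joint_pos': array([-1.22764034,  0.33280245, -0.06467636,  1.46090513,  0.02162316,
        1.34991361, -0.08849158]), 'joint_velocities': array([ 0.00058462, -0.00243809,  0.00142504, -0.00330973, -0.0009955 ,
        0.00015513, -0.00046569]), 'tau': array([ 1.29938850e-03, -6.26740336e+01,  4.88608377e-02, -3.92436290e+01,
        1.63376651e-02,  7.02367732e-03,  5.07466973e-05]), 'position': array([0.22343038, 0.58331162, 0.23057652]), 'ee_rot': array([ 8.23906592e-01,  5.66725227e-01, -5.21278551e-04,  4.15059595e-04]), 'ft_force': array([-0.27157284, -0.18332178, -0.44245806]), 'torque': array([-0.01680268,  0.03047449,  0.01467975]), 'grip_width': 1.001555638671858}
0.0187
```

View pics/side0.png

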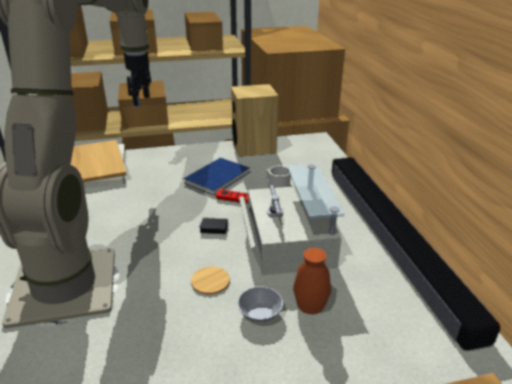

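View pics/top0.png

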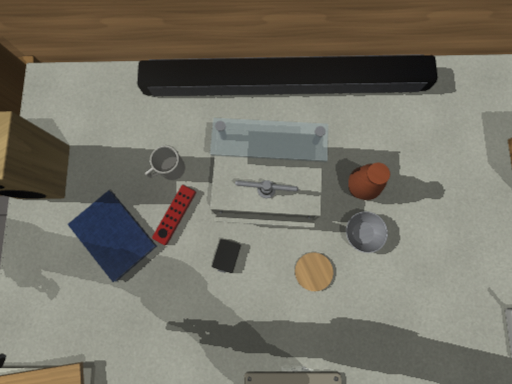

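```bash
python3 - <<'E'
import cv2
a=cv2.imread("pics/top0.png")[110:235,195:345]; cv2.imwrite("pics/t0c.png",cv2.resize(a,None,fx=5,fy=5,interpolation=cv2.INTER_CUBIC)[:600])
a=cv2.imread("pics/side0.png")[155:280,220:360]; cv2.imwrite("pics/s0c.png",cv2.resize(a,None,fx=5,fy=5,interpolation=cv2.INTER_CUBIC)[:600])
E
```

```text
(no output)
```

View pics/t0c.png

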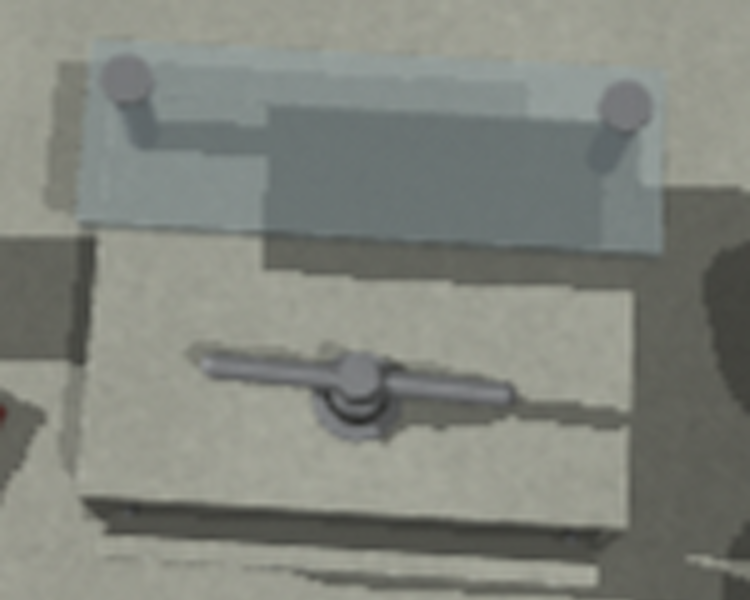

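View pics/s0c.png

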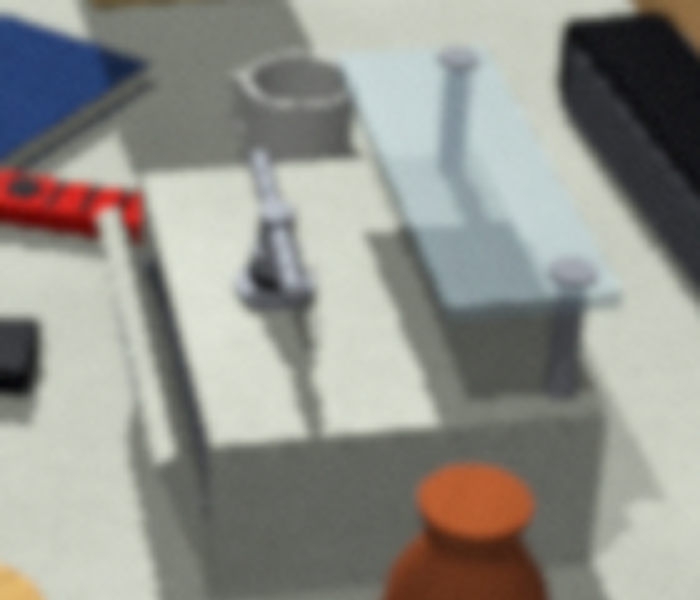

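```bash
cat > h.py <<'E'
import numpy as np
from workcell import camera_info
def ray(n,u,v):
    i=camera_info(n); T=i["world_from_camera"]
    d=T[:3,:3]@np.array([(u-i["cx"])/i["fx"],-(v-i["cy"])/i["fy"],-1]); return T[:3,3],d
def atz(n,u,v,z):
    o,d=ray(n,u,v); return o+d*(z-o[2])/d[2]
def proj(n,p):
    i=camera_info(n); T=i["world_from_camera"]; q=T[:3,:3].T@(np.asarray(p)-T[:3,3])
    return i["cx"]+i["fx"]*q[0]/-q[2], i["cy"]-i["fy"]*q[1]/-q[2]
E
python3 - <<'E'
from h import *
np.set_printoptions(precision=4,suppress=True)
t=lambda x,y,z:atz("top",x/5+195,y/5+110,z)
s=lambda x,y,z:atz("side",x/5+220,y/5+155,z)
for n,f,x,y,z in [("deckFL",t,85,497,.1),("deckFR",t,627,527,.1),("deckR@shelf",t,635,290,.1),("shelfFL",t,78,222,.17),("shelfFR",t,662,252,.17),("shelfRL",t,93,38,.17),("shelfRR",t,662,70,.17),
 ("endL",t,205,362,.14),("endR",t,512,393,.14),("hub",t,360,370,.15),("washer/rosette",t,357,412,.106),
 ("lipL",t,100,553,.08),("lipR",t,598,585,.08),
 ("s deckFL",s,145,172,.1),("s deckFR",s,210,447,.1),("s lipL",s,105,210,.08),("s lipR",s,163,460,.08),("s endL",s,258,155,.14),("s endR",s,292,283,.14),("ros",s,275,285,.106)]:
    print(n,f(x,y,z))
E
```

```text
deckFL [0.4974 0.1839 0.1   ]
deckFR [ 0.4809 -0.0698  0.1   ]
deckR@shelf [ 0.5949 -0.0785  0.1   ]
shelfFL [0.6107 0.1791 0.17  ]
shelfFR [ 0.5937 -0.0786  0.17  ]
shelfRL [0.6974 0.1738 0.17  ]
shelfRR [ 0.6783 -0.0825  0.17  ]
endL [0.5531 0.1246 0.14  ]
endR [ 0.5372 -0.014   0.14  ]
hub [0.5464 0.0545 0.15  ]
washer/rosette [0.5357 0.0554 0.106 ]
lipL [0.4731 0.1791 0.08  ]
lipR [ 0.4558 -0.0583  0.08  ]
s deckFL [0.5022 0.1913 0.1   ]
s deckFR [ 0.4794 -0.07    0.1   ]
s lipL [0.4775 0.187  0.08  ]
s lipR [ 0.4606 -0.0498  0.08  ]
s endL [0.5532 0.1301 0.14  ]
s endR [0.5385 0.0022 0.14  ]
ros [0.5434 0.0518 0.106 ]
```

```bash
python3 - <<'E'
from h import *
np.set_printoptions(precision=3,suppress=True)
for u,v in [(217,240),(240,243),(233,272),(212,267)]: print("case",atz("top",u,v,.02))
print(atz("top",314,271,.008))
E
```

```text
case [0.43  0.181 0.02 ]
case [0.422 0.123 0.02 ]
case [0.351 0.14  0.02 ]
case [0.363 0.193 0.02 ]
[ 0.351 -0.063  0.008]
```

Call:
play_rows(rows=[[[0,0,20],[0,0,8.5],0],[[20,-60,0],[0,0,8.5],0],[[25,-55,0],[0,0,0],0],[[25,-55,0],[0,0,0],0],[[25,-55,0],[0,0,0],0],[[25,-55,0],[0,0,0],0],[[25,-55,0],[0,0,0],0],[[25,-55,0],[0,0,0],0],[[17,-55,0],[0,0,0],0],[[0,-55,0],[0,0,0],0],[[0,-25,0],[0,0,0],0],[[0,0,0],[0,0,0],0]])

```text
clock: 1.6
position: [0.4102, 0.0577, 0.2513]
ee_rot: [0.732, 0.681, 0.0, -0.0]
ft_force: [0.2, -0.1, 0.7]
grip_width: 0.002
```

Call:
play_rows(rows=[[[0,0,-60],[0,0,0],0],[[0,0,-60],[0,0,0],0],[[0,0,-50],[0,0,0],0],[[0,0,-13],[0,0,0],0],[[0,0,0],[0,0,0],0]])

```text
clock: 2.22
position: [0.4104, 0.0599, 0.0687]
ee_rot: [0.731, 0.683, -0.0, -0.0]
ft_force: [-0.1, 0.7, 1.7]
grip_width: -0.005
```

```bash
python3 - <<'E'
from workcell import *
from workcell import camera
import cv2
a=camera("side")[140:300,190:360]; cv2.imwrite("pics/s1.png",cv2.resize(a,None,fx=3.7,fy=3.7,interpolation=cv2.INTER_CUBIC))
E
```

```text
(no output)
```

View pics/s1.png

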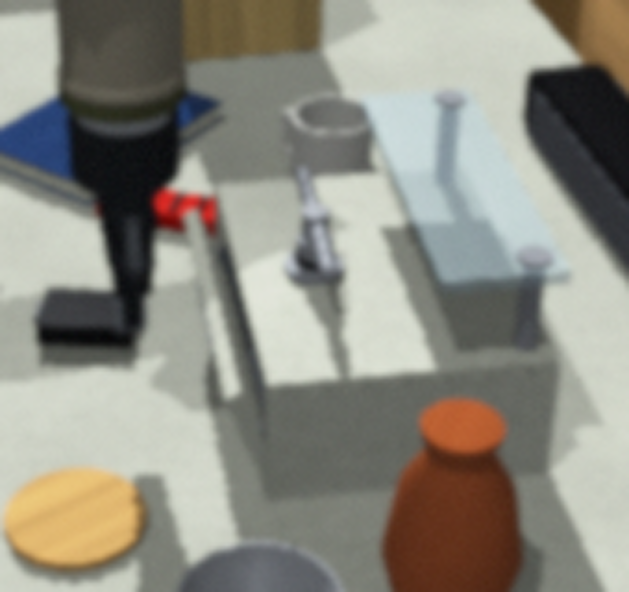

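Call:
play_rows(rows=[[[15,-1,-2],[0,0,0],0],[[12,-1,0],[0,0,0],0],[[10,-1,0],[0,0,0],0],[[8,0,0],[0,0,0],0]])

```text
clock: 2.78
position: [0.4556, 0.0564, 0.0667]
ee_rot: [0.731, 0.682, -0.0, -0.0]
ft_force: [-3.0, 0.2, 1.7]
grip_width: -0.0
```

Call:
play_rows(rows=[[[6,0,0],[0,0,0],0],[[5,0,0],[0,0,0],0]])

```text
clock: 3.02
position: [0.4664, 0.0564, 0.0663]
ee_rot: [0.731, 0.682, -0.0, -0.0]
ft_force: [-2.3, 0.0, 2.0]
grip_width: 0.001
```

Call:
play_rows(rows=[[[4,0,0],[0,0,0],0],[[4,0,0],[0,0,0],0]])

```text
clock: 3.28
position: [0.4744, 0.0563, 0.0663]
ee_rot: [0.731, 0.682, -0.0, -0.0]
ft_force: [-1.6, 0.4, 0.9]
grip_width: -0.001
```

Call:
play_rows(rows=[[[3,0,0],[0,0,0],0]])

```text
clock: 3.4
position: [0.4775, 0.0563, 0.0663]
ee_rot: [0.731, 0.682, 0.0, 0.0]
ft_force: [-1.3, -0.9, 1.0]
grip_width: 0.004
```

Call:
play_rows(rows=[[[3,0,0],[0,0,0],0]])

```text
clock: 3.52
position: [0.478, 0.0564, 0.0658]
ee_rot: [0.731, 0.682, -0.002, -0.002]
ft_force: [-22.0, 0.7, 13.8]
grip_width: 0.0
```

Call:
play_rows(rows=[[[0,0,0],[0,0,0],0]])

```text
clock: 3.65
position: [0.4779, 0.0564, 0.0657]
ee_rot: [0.731, 0.682, -0.002, -0.002]
ft_force: [-13.1, 0.0, 8.0]
grip_width: -0.002
```

Call:
play_rows(rows=[[[-4,0,0],[0,0,0],0],[[-20,0,0],[0,0,0],0],[[-25,0,10],[0,0,0],0],[[0,0,50],[0,0,0],0],[[0,0,60],[0,0,0],0],[[0,0,20],[0,0,0],0]])

```text
clock: 4.4
position: [0.4331, 0.0567, 0.2101]
ee_rot: [0.731, 0.682, 0.003, 0.001]
ft_force: [1.1, -0.1, -1.6]
grip_width: -0.0
```

```bash
python3 - <<'E'
from workcell import camera
import cv2
a=camera("side")[155:280,220:360]; cv2.imwrite("pics/s2.png",cv2.resize(a,None,fx=4.7,fy=4.7,interpolation=cv2.INTER_CUBIC))
a=camera("top")[110:235,195:345]; cv2.imwrite("pics/t2.png",cv2.resize(a,None,fx=4.7,fy=4.7,interpolation=cv2.INTER_CUBIC))
E
```

```text
(no output)
```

View pics/s2.png

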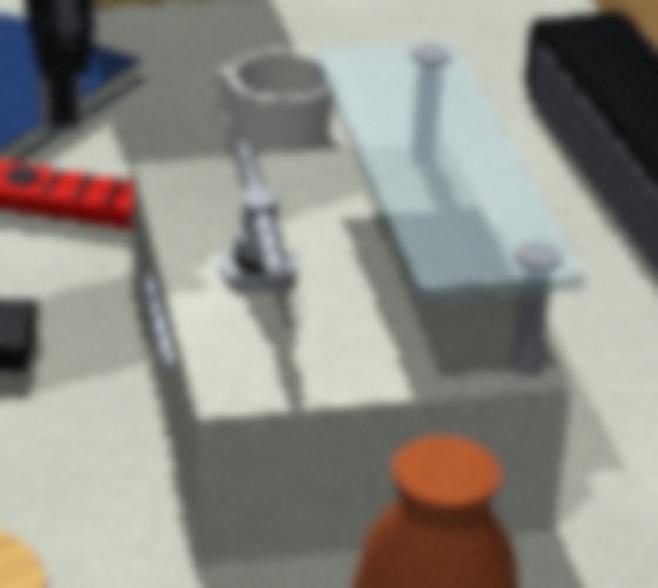

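View pics/t2.png

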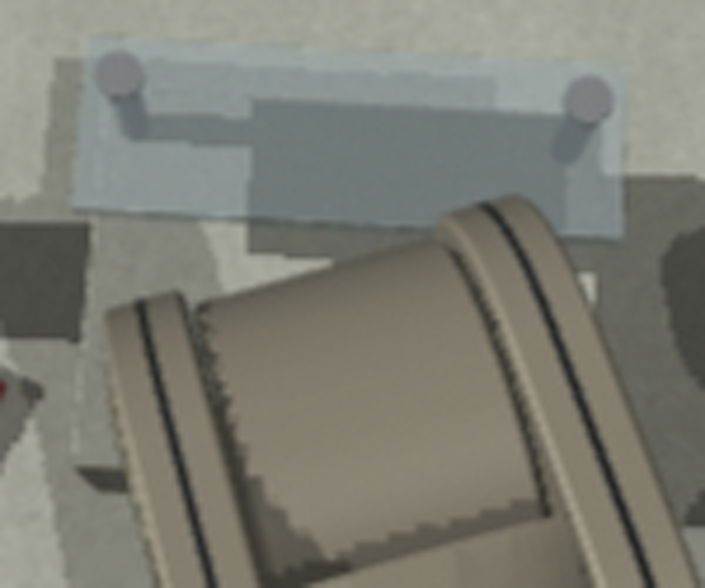

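Call:
play_rows(rows=[[[44,-21,0],[0,0,0],0],[[44,-21,0],[0,0,0],0],[[44,-20,0],[0,0,0],0],[[0,0,0],[0,0,0],0],[[0,0,-40],[0,0,0],0],[[0,0,-30],[0,0,0],0],[[0,0,-14],[0,0,0],0],[[0,0,0],[0,0,0],0]])

```text
clock: 5.5
position: [0.5626, -0.0054, 0.1218]
ee_rot: [0.731, 0.682, -0.001, -0.0]
ft_force: [0.3, -0.6, -0.3]
grip_width: 0.003
```

```bash
python3 - <<'E'
from workcell import camera
import cv2
a=camera("side")[125:250,220:360]; cv2.imwrite("pics/s3.png",cv2.resize(a,None,fx=4.7,fy=4.7,interpolation=cv2.INTER_CUBIC))
E
```

```text
(no output)
```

View pics/s3.png

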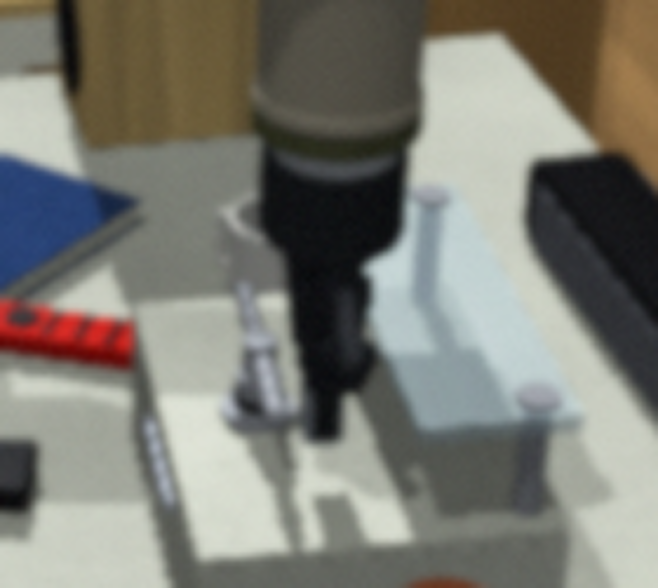

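```bash
cat > path.py <<'E'
import sys,json
from h import *
from workcell import readout
from scipy.spatial.transform import Rotation as R
C=np.array([.5455,.0548])
def P(phi,r=.058,off=.017):
    d=np.array([-np.sin(phi),-np.cos(phi)]); t=np.array([-np.cos(phi),np.sin(phi)])
    return C+r*d-off*t
def rows(phis,off=.017,z=.125,r=.058):
    o=readout.get_obs(); p=np.array(o["position"])*1000
    x=R.from_quat(o["ee_rot"]).as_matrix()[:,0]; a=np.degrees(np.arctan2(x[1],x[0]))
    out=[]
    for k,f in enumerate(phis):
        q=np.append(P(f,r,off),z)*1000; dl=np.round(q-p); p=p+dl
        da=round(90-np.degrees(f)-a); a+=da
        out.append([[int(v) for v in dl],[0,0,int(da)],0])
    return out
def state():
    """fit: phi of contact from pose + tangential/radial force"""
    o=readout.get_obs(); p=np.array(o["position"][:2])-C; f=o["ft_force"]
    rr=np.hypot(*p); ang=np.arctan2(-p[0],-p[1])  # direction angle of peg
    phi=ang+np.arcsin(.017/rr)
    d=np.array([-np.sin(phi),-np.cos(phi)]); t=np.array([-np.cos(phi),np.sin(phi)])
    r=np.sqrt(rr**2-.017**2)
    print(f"t {o['clock']:.2f} phi {phi:.3f} r {r*1000:.1f} Ft {-f[:2]@t:.1f} torque {-(f[:2]@t)*r:.3f} Fr {f[:2]@d:.1f} Fz {f[2]:.1f} z {o['position'][2]:.4f} j7 {o['joint_pos'][6]:.2f} Mz {o['torque'][2]:.2f}")
E
python3 -c "
from path import *
state();print(json.dumps(rows(np.arange(.1,1.7,.14))))
for i in range(0,0):pass"
```

```text
t 5.55 phi -0.014 r 60.6 Ft 0.0 torque 0.001 Fr 0.4 Fz 1.1 z 0.1228 j7 1.57 Mz 0.02
[[[-7, 1, 2], [0, 0, -2], 0], [[-8, -1, 0], [0, 0, -8], 0], [[-9, 0, 0], [0, 0, -8], 0], [[-8, 2, 0], [0, 0, -8], 0], [[-8, 2, 0], [0, 0, -8], 0], [[-8, 4, 0], [0, 0, -8], 0], [[-7, 4, 0], [0, 0, -8], 0], [[-6, 6, 0], [0, 0, -8], 0], [[-6, 6, 0], [0, 0, -8], 0], [[-4, 8, 0], [0, 0, -8], 0], [[-4, 7, 0], [0, 0, -8], 0], [[-2, 8, 0], [0, 0, -8], 0]]
```

Call:
play_rows(rows=[[[-7,1,2],[0,0,-2],0],[[-8,-1,0],[0,0,-8],0],[[-9,0,0],[0,0,-8],0],[[-8,2,0],[0,0,-8],0]])

```text
clock: 6.05
position: [0.5325, -0.0043, 0.1261]
ee_rot: [0.867, 0.498, 0.002, 0.001]
ft_force: [1.8, -4.4, -0.3]
grip_width: 0.003
```

```bash
python3 -c "
from path import *
state();print(json.dumps(rows(np.arange(.66,2.2,.14))))"
```

```text
t 6.05 phi 0.501 r 58.1 Ft 3.7 torque 0.213 Fr 3.0 Fz -0.3 z 0.1261 j7 1.10 Mz 0.03
[[[-9, 3, -1], [0, 0, -8], 0], [[-8, 4, 0], [0, 0, -8], 0], [[-7, 4, 0], [0, 0, -8], 0], [[-6, 6, 0], [0, 0, -8], 0], [[-6, 6, 0], [0, 0, -8], 0], [[-4, 7, 0], [0, 0, -8], 0], [[-4, 8, 0], [0, 0, -8], 0], [[-2, 8, 0], [0, 0, -8], 0], [[-1, 9, 0], [0, 0, -8], 0], [[0, 8, 0], [0, 0, -8], 0], [[1, 8, 0], [0, 0, -8], 0]]
```

Works: 0.21 N m, as expected for free turning. Continuing.

Call:
play_rows(rows=[[[-9,3,-1],[0,0,-8],0],[[-8,4,0],[0,0,-8],0],[[-7,4,0],[0,0,-8],0],[[-6,6,0],[0,0,-8],0],[[-6,6,0],[0,0,-8],0],[[-4,7,0],[0,0,-8],0],[[-4,8,0],[0,0,-8],0],[[-2,8,0],[0,0,-8],0],[[-1,9,0],[0,0,-8],0]])

```text
clock: 7.18
position: [0.4844, 0.0509, 0.1244]
ee_rot: [0.994, -0.107, 0.0, -0.0]
ft_force: [-3.2, -3.7, 2.0]
grip_width: -0.001
```

```bash
python3 -c "
from path import *
state();print(json.dumps(rows(np.arange(1.9,3.45,.14))))"
```

```text
t 7.17 phi 1.788 r 58.8 Ft 4.3 torque 0.252 Fr 2.4 Fz 2.0 z 0.1244 j7 -0.32 Mz 0.01
[[[1, 7, 1], [0, 0, -7], 0], [[1, 8, 0], [0, 0, -8], 0], [[2, 8, 0], [0, 0, -8], 0], [[3, 8, 0], [0, 0, -8], 0], [[4, 7, 0], [0, 0, -8], 0], [[6, 7, 0], [0, 0, -8], 0], [[6, 6, 0], [0, 0, -8], 0], [[7, 5, 0], [0, 0, -8], 0], [[7, 3, 0], [0, 0, -8], 0], [[8, 3, 0], [0, 0, -8], 0], [[8, 2, 0], [0, 0, -8], 0], [[9, 0, 0], [0, 0, -8], 0]]
```

Call:
play_rows(rows=[[[1,7,1],[0,0,-7],0],[[1,8,0],[0,0,-8],0],[[2,8,0],[0,0,-8],0],[[3,8,0],[0,0,-8],0],[[4,7,0],[0,0,-8],0],[[6,7,0],[0,0,-8],0],[[6,6,0],[0,0,-8],0],[[7,5,0],[0,0,-8],0],[[7,3,0],[0,0,-8],0],[[8,3,0],[0,0,-8],0]])

```text
clock: 8.43
position: [0.529, 0.1138, 0.125]
ee_rot: [-0.7, 0.714, 0.001, -0.0]
ft_force: [-4.4, -1.0, -1.5]
grip_width: -0.001
```

```bash
python3 -c "
from path import *
state();print(json.dumps(rows([3.3,3.4,3.5])))"
```

```text
t 8.43 phi 3.149 r 58.8 Ft 4.4 torque 0.259 Fr -1.0 Fz -1.5 z 0.1250 j7 -1.67 Mz -0.06
[[[9, 1, 0], [0, 0, -8], 0], [[6, 0, 0], [0, 0, -6], 0], [[6, 0, 0], [0, 0, -5], 0]]
```

Call:
play_rows(rows=[[[9,1,0],[0,0,-8],0],[[6,0,0],[0,0,-6],0]])

```text
clock: 8.68
position: [0.5441, 0.1154, 0.125]
ee_rot: [-0.608, 0.794, 0.001, 0.0]
ft_force: [-3.8, 2.8, -2.5]
grip_width: 0.001
```

```bash
python3 -c "
from path import *
state()
print(P(.27,off=.030))"
```

```text
t 8.68 phi 3.402 r 58.2 Ft 4.4 torque 0.254 Fr 1.7 Fz -2.5 z 0.1250 j7 -1.87 Mz 0.00
[ 0.5589427  -0.00910066]
```

Call:
play_rows(rows=[[[-10,3,0],[0,0,0],0],[[0,0,40],[0,0,0],0],[[0,0,45],[0,0,10],0],[[0,-14,0],[0,0,10],0],[[2,-14,0],[0,0,10],0],[[2,-14,0],[0,0,10],0],[[2,-14,0],[0,0,10],0],[[2,-14,0],[0,0,10],0],[[4,-14,0],[0,0,10],0],[[4,-14,0],[0,0,10],0],[[4,-14,0],[0,0,10],0],[[4,-14,0],[0,0,10],0]])

```text
clock: 10.18
position: [0.5582, -0.009, 0.2104]
ee_rot: [0.999, -0.039, 0.001, -0.0]
ft_force: [0.1, 0.1, -0.3]
grip_width: -0.001
```

Call:
play_rows(rows=[[[0,0,0],[0,0,10],0],[[0,0,0],[0,0,10],0],[[0,0,0],[0,0,10],0],[[0,0,0],[0,0,10],0],[[0,0,0],[0,0,10],0],[[0,0,0],[0,0,10],0],[[0,0,0],[0,0,10],0],[[0,0,0],[0,0,10],0],[[0,0,0],[0,0,0],0]])

```text
clock: 11.3
position: [0.5582, -0.0086, 0.2104]
ee_rot: [0.793, 0.609, 0.001, 0.0]
ft_force: [-0.6, -0.6, -0.2]
grip_width: -0.0
```

```bash
python3 - <<'E'
from workcell import camera
import cv2
a=camera("side")[125:250,220:360]; cv2.imwrite("pics/s4.png",cv2.resize(a,None,fx=4.7,fy=4.7,interpolation=cv2.INTER_CUBIC))
from path import *
state(); print(rows([.26],off=.028,z=.205))
E
```

```text
t 11.35 phi 0.068 r 62.4 Ft -0.6 torque -0.040 Fr -0.2 Fz 0.6 z 0.2102 j7 1.34 Mz 0.00
[[[-1, 0, -5], [0, 0, 0], 0]]
```

View pics/s4.png

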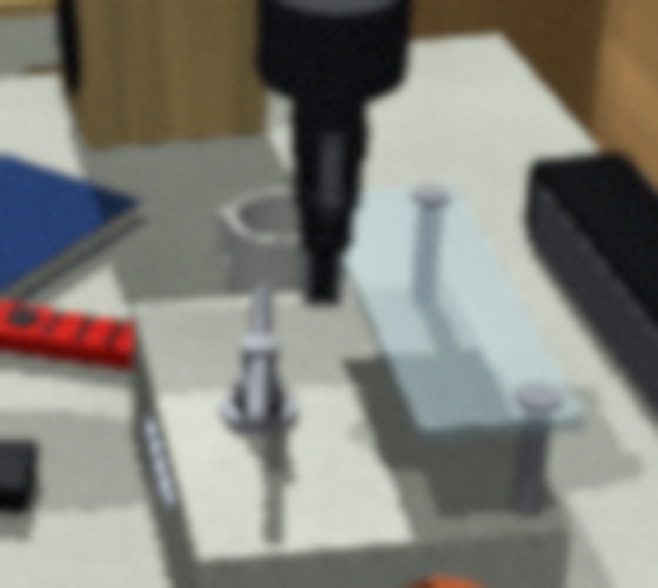

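Call:
play_rows(rows=[[[0,0,-40],[0,0,0],0],[[0,0,-32],[0,0,0],0],[[0,0,-14],[0,0,0],0],[[0,0,0],[0,0,0],0]])

```text
clock: 11.85
position: [0.5581, -0.0086, 0.1233]
ee_rot: [0.794, 0.609, -0.0, -0.0]
ft_force: [0.8, 0.2, 0.6]
grip_width: 0.0
```

```bash
python3 -c "
from path import *
state();print(json.dumps(rows([.15,.29,.43])))"
```

```text
t 11.85 phi 0.070 r 62.4 Ft 0.8 torque 0.051 Fr -0.3 Fz 0.6 z 0.1233 j7 1.38 Mz -0.05
[[[-4, 4, 2], [0, 0, 6], 0], [[-9, -1, 0], [0, 0, -8], 0], [[-8, 1, 0], [0, 0, -8], 0]]
```

Call:
play_rows(rows=[[[-6,2,1],[0,0,0],0],[[-7,0,0],[0,0,-4],0],[[-8,2,0],[0,0,-6],0]])

```text
clock: 12.22
position: [0.538, -0.0053, 0.1259]
ee_rot: [0.844, 0.536, 0.001, 0.001]
ft_force: [2.0, -3.7, 0.3]
grip_width: 0.005
```

```bash
python3 -c "
from path import *
state();print(json.dumps(rows([.6,.7,.8,.9,1.])))"
```

```text
t 12.22 phi 0.408 r 58.1 Ft 3.4 torque 0.195 Fr 2.6 Fz 0.3 z 0.1259 j7 1.19 Mz 0.01
[[[-11, 3, -1], [0, 0, -9], 0], [[-6, 2, 0], [0, 0, -6], 0], [[-5, 2, 0], [0, 0, -6], 0], [[-5, 4, 0], [0, 0, -5], 0], [[-5, 3, 0], [0, 0, -6], 0]]
```

Call:
play_rows(rows=[[[-5,2,-1],[0,0,-5],0],[[-6,1,0],[0,0,-5],0]])

```text
clock: 12.48
position: [0.5274, -0.002, 0.1251]
ee_rot: [0.888, 0.46, 0.002, 0.001]
ft_force: [2.2, -2.1, 0.7]
grip_width: 0.001
```

Call:
play_rows(rows=[[[-6,2,0],[0,0,-6],0],[[-5,2,0],[0,0,-6],0]])

```text
clock: 12.72
position: [0.5164, 0.002, 0.1251]
ee_rot: [0.931, 0.365, 0.002, 0.0]
ft_force: [2.1, -1.2, 1.1]
grip_width: -0.003
```

```bash
python3 -c "
from path import *
state();print(json.dumps(rows([.9,1.,1.1,1.2,1.3,1.4])))"
```

```text
t 12.72 phi 0.790 r 57.8 Ft 2.3 torque 0.135 Fr -0.7 Fz 1.1 z 0.1251 j7 0.77 Mz 0.00
[[[-6, 3, 0], [0, 0, -4], 0], [[-4, 4, 0], [0, 0, -6], 0], [[-5, 4, 0], [0, 0, -6], 0], [[-4, 5, 0], [0, 0, -6], 0], [[-3, 5, 0], [0, 0, -5], 0], [[-3, 5, 0], [0, 0, -6], 0]]
```

Call:
play_rows(rows=[[[-6,3,0],[0,0,-4],0],[[-4,4,0],[0,0,-6],0]])

```text
clock: 12.98
position: [0.506, 0.0088, 0.1249]
ee_rot: [0.959, 0.282, 0.002, 0.0]
ft_force: [-0.7, -3.3, 0.4]
grip_width: 0.002
```

```bash
python3 -c "
from path import *
state()"
```

```text
t 12.97 phi 0.994 r 58.2 Ft 2.4 torque 0.138 Fr 2.4 Fz 0.4 z 0.1249 j7 0.57 Mz -0.01
```

Call:
play_rows(rows=[[[-5,4,0],[0,0,-6],0],[[-4,5,0],[0,0,-6],0]])

```text
clock: 13.22
position: [0.4968, 0.0177, 0.1247]
ee_rot: [0.984, 0.18, 0.001, 0.0]
ft_force: [-0.4, -2.8, 0.5]
grip_width: 0.002
```

```bash
python3 -c "
from path import *
state();print(json.dumps(rows([1.3,1.4,1.5,1.6,1.7,1.8])))"
```

```text
t 13.22 phi 1.202 r 58.8 Ft 2.4 torque 0.142 Fr 1.4 Fz 0.5 z 0.1247 j7 0.33 Mz 0.06
[[[-3, 5, 0], [0, 0, -5], 0], [[-3, 5, 0], [0, 0, -6], 0], [[-2, 6, 0], [0, 0, -6], 0], [[-2, 6, 0], [0, 0, -5], 0], [[-1, 6, 0], [0, 0, -6], 0], [[-1, 6, 0], [0, 0, -6], 0]]
```

Call:
play_rows(rows=[[[-3,5,0],[0,0,-5],0],[[-3,5,0],[0,0,-6],0]])

```text
clock: 13.48
position: [0.4904, 0.0277, 0.1245]
ee_rot: [0.996, 0.085, 0.001, 0.0]
ft_force: [-1.8, -3.6, 0.8]
grip_width: 0.0
```

```bash
python3 -c "
from path import *
state()"
```

```text
t 13.47 phi 1.394 r 59.0 Ft 3.2 torque 0.189 Fr 2.4 Fz 0.8 z 0.1245 j7 0.12 Mz 0.07
```

Call:
play_rows(rows=[[[-2,6,0],[0,0,-6],0],[[-2,6,0],[0,0,-5],0]])

```text
clock: 13.72
position: [0.4863, 0.0395, 0.1244]
ee_rot: [1.0, -0.011, 0.0, 0.0]
ft_force: [-0.9, -5.9, 0.2]
grip_width: -0.001
```

```bash
python3 -c "
from path import *
state();print(json.dumps(rows([1.7,1.8,1.9,2.0,2.1,2.2])))"
```

```text
t 13.72 phi 1.600 r 58.7 Ft 5.9 torque 0.348 Fr 0.7 Fz 0.2 z 0.1244 j7 -0.11 Mz 0.03
[[[-1, 6, 1], [0, 0, -6], 0], [[0, 6, 0], [0, 0, -6], 0], [[0, 6, 0], [0, 0, -6], 0], [[0, 6, 0], [0, 0, -5], 0], [[2, 6, 0], [0, 0, -6], 0], [[1, 6, 0], [0, 0, -6], 0]]
```

Call:
play_rows(rows=[[[-1,4,0],[0,0,-4],0]])

```text
clock: 13.85
position: [0.4852, 0.0432, 0.1244]
ee_rot: [0.999, -0.045, 0.0, 0.0]
ft_force: [-3.1, -6.9, 0.5]
grip_width: 0.003
```

```bash
python3 -c "
from path import *
state()"
```

```text
t 13.85 phi 1.662 r 59.0 Ft 7.2 torque 0.422 Fr 2.4 Fz 0.5 z 0.1244 j7 -0.18 Mz 0.04
```

Call:
play_rows(rows=[[[0,4,0],[0,0,-4],0]])

```text
clock: 13.98
position: [0.4846, 0.0468, 0.1241]
ee_rot: [0.997, -0.08, -0.0, 0.001]
ft_force: [-5.7, -8.3, 1.2]
grip_width: -0.0
```

```bash
python3 -c "
from path import *
state();print(json.dumps(rows([1.75,1.8,1.85,1.9,1.95,2.])))"
```

```text
t 13.97 phi 1.720 r 59.0 Ft 9.0 torque 0.531 Fr 4.4 Fz 1.2 z 0.1241 j7 -0.26 Mz 0.11
[[[1, 2, 1], [0, 0, -1], 0], [[0, 3, 0], [0, 0, -3], 0], [[-1, 3, 0], [0, 0, -3], 0], [[0, 3, 0], [0, 0, -3], 0], [[1, 3, 0], [0, 0, -3], 0], [[0, 3, 0], [0, 0, -2], 0]]
```

Call:
play_rows(rows=[[[0,3,0],[0,0,-3],0]])

```text
clock: 14.1
position: [0.4842, 0.0496, 0.1239]
ee_rot: [0.994, -0.106, -0.001, 0.001]
ft_force: [-6.8, -8.5, 2.4]
grip_width: 0.001
```

```bash
python3 -c "
from path import *
state()"
```

```text
t 14.10 phi 1.766 r 59.2 Ft 9.6 torque 0.570 Fr 5.0 Fz 2.4 z 0.1239 j7 -0.32 Mz 0.10
```

Call:
play_rows(rows=[[[-1,-5,0],[0,0,0],0],[[-2,-12,0],[0,0,0],0],[[0,0,40],[0,0,0],0],[[0,0,60],[0,0,0],0],[[0,0,50],[0,0,0],0],[[-30,-50,0],[0,0,0],0],[[-30,-50,0],[0,0,0],0],[[-30,-50,0],[0,0,0],0],[[0,-50,0],[0,0,0],0],[[0,0,0],[0,0,0],0]])

```text
clock: 15.35
position: [0.3915, -0.1695, 0.274]
ee_rot: [0.994, -0.108, 0.001, -0.001]
ft_force: [0.8, 0.6, 1.5]
grip_width: 0.001
```

```bash
python3 - <<'E'
from workcell import camera
import cv2
a=camera("side"); cv2.imwrite("pics/s5.png",a)
a=camera("top"); cv2.imwrite("pics/t5f.png",a);a=a[110:235,195:345]; cv2.imwrite("pics/t5.png",cv2.resize(a,None,fx=4.7,fy=4.7,interpolation=cv2.INTER_CUBIC))
E
```

```text
(no output)
```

View pics/s5.png

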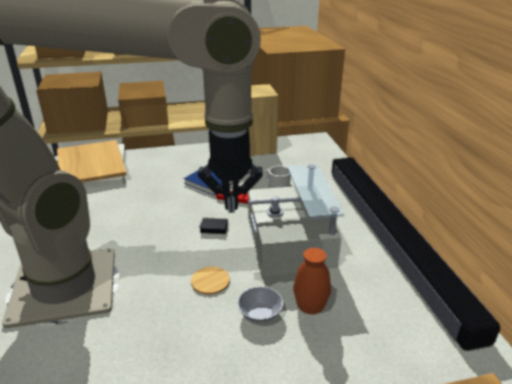

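View pics/t5.png

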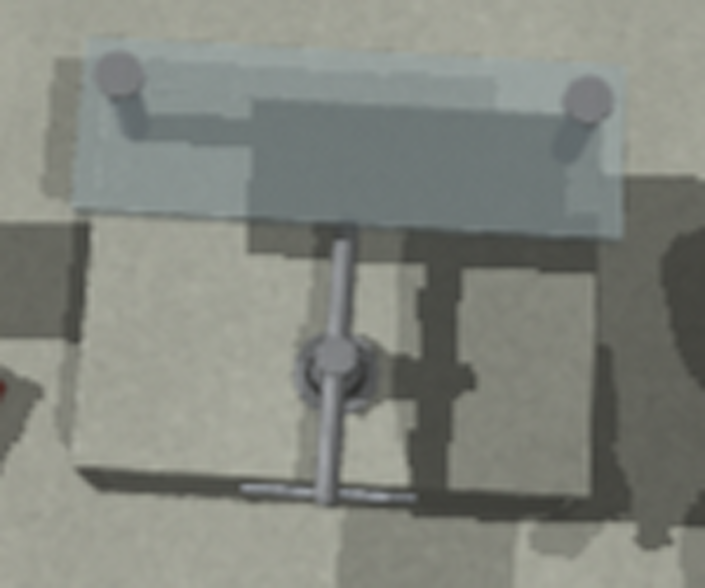

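View pics/t5f.png

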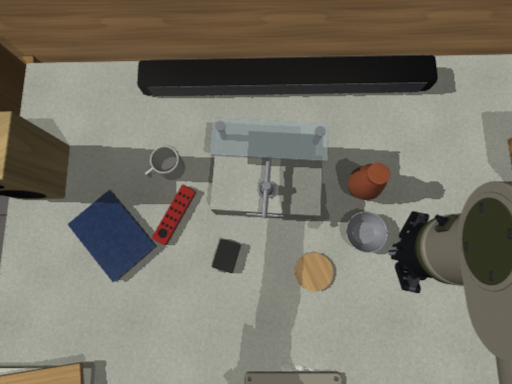

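```bash
python3 - <<'E'
from h import *
a=atz("top",342/4.7+195,240/4.7+110,.137); b=atz("top",325/4.7+195,500/4.7+110,.137)
d=b-a; print(a,b,np.hypot(*d[:2]),"phi",np.arctan2(-d[0],-d[1])%(2*np.pi))
from workcell import manip
E
```

```text
[0.60319889 0.05179021 0.137     ] [0.475332   0.06162157 0.137     ] 0.12824428402403315 phi 1.6475327733105272
```

```bash
python3 -c "
from workcell import manip
print(manip.hand_in())"
```

```text
the job is handed in; nothing more can be done
None
```

I pushed the bin fully shut first, then wound the T-handle bolt clockwise to firm, and handed the job in at about 15 s on the clock.

- **Bin:** I pressed with closed fingers until the panel stopped hard, about 22 N on the wrist at the flush position. The later pictures show no gap.
- **Bolt:** I pushed one end of the bar through about half a turn, then the opposite end. Free turning felt like 0.14–0.26 N m. In the second stroke the torque began to climb after about 4.5 rad of turning, reading 0.35, 0.42, 0.53 and then 0.57 N m (9.6 N near the bar's end). I stopped there, inside the firm range and well under overstrain.
- **Final look:** The arm is clear with no contact, and the bystanders look unmoved in the before and after pictures.
- **Disagreement:** The picture put the bar at about 1.65 rad, against 1.77 rad under load. I took this as the expected spring-back plus a few hundredths of a radian of image error. I did not push the bolt again to check it.
- **Force noise:** Force readings vary by about 1 N, so the final torque is uncertain by about ±0.06 N m.

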